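Set the stop collar on the setting spacer

ROBOT

A 6-joint arm with a two-finger parallel gripper is mounted at the origin on the work surface. World frame = base frame: x ahead of the robot, y to its left, z up, the work surface at z = 0. Lengths are in m, angles in rad, forces in N, time in s.
With the tool pointing down it reaches from about 0.35 to 0.775 m from the base axis. Payload 5.5 kg.
Tool frame: the origin (TCP) lies midway between the tips of the shut fingers; the grasp point (between the pads) lies 19 mm behind it; z points along the fingers, y is the line along which they close (so a half turn about z gives the same grasp; the last joint's range is limited). The gripper opens to 85 mm and grips with 20 to 120 N. Pads are 22 mm wide; open, the fingers measure 114 mm over their backs; the gripper's body (76 mm by 85 mm) begins 54 mm behind the grasp point. The pads swing forward as they close: fully open they stand 13 mm farther back than shut.
Start: joints at [1.112, 0.313, 0.046, 1.304, 0, 1.431], TCP at [0.18, 0.546, 0.231] pointing down, gripper open.
Joint ranges: [-2.76, 2.76], [-0.86, 1.69], [-1.03, 1.26], [-2.2, 2.34], [-1.47, 1.5], [-3.14, 3.14]. Speed limits (rad/s): [2.57, 2.57, 3.14, 3.14, 3.14, 3.14].

INTERFACE

Orientations are given as a unit quaternion [w, x, y, z].
In Python, from workcell import env gives the robot as it stands.
- The arm moves only by the tool move_arm, never from a script. Its argument "targets" is a list of rows, each a list of 3 entries, a list of its own where there are three numbers: the shift along the tool's x, y, z in mm, then the turn, a rotation vector about the tool's x, y, z in units of 10 degrees (1.0 is 10 degrees), then the closure, from -1 (fully open) to 1 (shut). In form: [[[dx, dy, dz], [ax, ay, az], gripper], ...]. A call has 1 to 5 rows; each row is the pose to reach, as a shift and turn from the pose commanded when the call began, along the tool's axes at that moment; what a row does not reach only later rows make up. A row lasts 1/8 s, in which the tool goes at most 62.5 mm and 10.7 degrees, less where a joint would pass 70% of its speed; a pose out of reach is approached as far as the arm can. A call with a gripper value outside its range is refused whole. The fingers move at their own pace and stop on an object; "squeeze" is the grip in N (left out, the last holds). Time passes only in rows, so rows that repeat a pose let the fingers close. It gives the time, the measured TCP pose, the force, the opening and the grip force at its end, in the units of the state.
- env.get_state(): the state, without advancing time (a new reading comes with each control period).
- env.read_camera(name): name is "scene" or "top" or "wrist"; returns a dict with "pixels" (420x560x3 uint8, red, green, blue), "fovy" (degrees; the focal length in pixels is half the picture's height over the tangent of half this angle, whatever the lens; pixels are square), "cx", "cy" (the principal point, pixels), "extrinsics" (4x4, takes a point from world to camera coordinates); the wrist camera has in their place "mount" (4x4, takes a point from camera to tool coordinates, whose origin is the TCP and whose axes are the flange's). Camera axes: x right, y up, looking along -z (the intrinsics and any distortion apply to the point x, -y, -z); pixel columns grow to the right and rows downward; lengths in m; the calibration is good to about 2 mm. A picture is of the moment at which its call begins: read the wrist's pose just before it. There is no depth.
- env.hand_in(): hands the job in; it is judged then, once.
Trained networks look in a picture, given as the dict that the camera call returned (one of the last four; its "shot" number tells which), for a name from the list of things; names that differ only in an ending like _2 or _b are one class to them, and where a whole thing is asked for, a point or a joint stands for the part that bears it (a point fixed in the world has none). Each returns a list of dicts, best first, with "confidence" (0 to 1); they miss things now and then, are a little off and sometimes report something else, mostly with a low value. They report only what shows in the picture. A call takes as long as a camera call.
- env.spot_in(thing, picture): "centre" ([x, y, z] in m, in world coordinates, good to about 4 mm: the middle of the surface that is visible of it).
- env.regions_of(thing, picture): "mask" (420x560 bool, what is visible of it).
- env.landmark_of(thing, picture): "centre" ([x, y, z] in m, in world coordinates, good to about 4 mm: a listed point, or the origin of a listed thing).
The state is a dict: "clock": time; "joint_pos": joint angles; "qvel": joint speeds; "tau": joint torques, N m; "tcp_pos": TCP position; "orientation": TCP orientation; "wrist_force": force on the tool from outside, world axes, zero at the start; "ft_torque": the same for the moment, N m; "finger_gap": finger opening in m; "grip_force": force on a finger pad.
Only numpy, scipy, OpenCV 4.12 (cv2) and the standard library are available. Lean on these libraries where they do the work, as an engineer would, in place of code of your own. Each camera call takes 0.05 s, during which the arm holds its last target. There are 200 camera calls.

TASK

Slide the thick U-shaped spacer fully home between the rails of the stop stand, straddling the threaded rod, then spin the knurled collar clockwise down the rod until it clamps the spacer finger-tight (about 10 N of clamping force), never forcing it beyond 25 N, and let go. Leave the thin spacer and everything else on the table where they are.

Things in the scene. Friction and masses are not known exactly. Their poses are not given: they have to be found in the camera images.
- stand: Fixed grey base plate 180 x 100 x 10 mm flat on the table, bearing a vertical threaded steel rod (15 mm over the threads, top 96 mm above the table) and two guide rails. Origin: on the table under the rod axis; z up, x along the channel. The plate spans x -110 to +70 mm. The spacer goes in from the -x side (the robot's side), moving along +x.
- rod (a point): Point on the rod axis on the base plate's top face (10 mm above the table), axes as the stand's. The fully home spacer's origin is here.
- mouth (a point): Middle of the channel's mouth on the base plate's top, 74 mm before the rod (-x). From here to x = -45 mm the rails flare from 65 mm inwards; then the channel is straight, 53 mm wide, to x = +47 mm. Rails: 9 mm thick, tops 24 mm above the table.
- collar: Knurled steel collar on the rod, a cylinder 44 mm across, 34 mm tall; origin: centre of its underside, z up. It only screws: clockwise from above lowers it 20 mm a turn (3.2 mm per rad), and it stays where left. Underside starts 38 to 42.5 mm above the table. A shim ring (41 mm across) under it stands 1 to 3.5 mm proud, unmeasured, so it meets the seated thick spacer at 31 to 33.5 mm.
- collar_top (a point): Centre of the collar's top face, 34 mm above its underside, moving with it (the rod sticks out through it). Turning takes 0.03 N m when free, and about 0.01 N m more per N of clamping, felt as torque about the rod only. Once in contact clamping rises some 9 N per 0.1 rad. A light grip (4 to 5 N) turns it freely and slips round it before 25 N; a strong grip forces it far past.
- spacer: The thick loose spacer: a U-shaped steel plate 50 mm wide (y), 18 mm thick, 20 mm over three buttons on top. Origin: underside, at the point that lies on the rod axis when home; z up. Plate from x = -82 to -7 mm, then two legs to x = +28 mm with a 19 mm slot between, open to +x; the slot's end meets the rod when home. 0.2 to 0.4 kg.
- tab (a point): On the thick spacer: top centre of its black upright tab, the place to hold it by, 24 mm (x) by 12 mm (y), from the plate (18 mm) to 57 mm above the underside; 69 mm from the spacer's origin towards -x. Axes as the spacer's.
- thin_spacer: The other loose U-shaped spacer, same outline and tab, but only 12 mm thick over its buttons (plate 10 mm). Not to be used. Origin as the thick one's.
- tape: Loose roll of paper tape, 72 mm across, 22 mm tall, lying flat; origin centre of underside. A bystander.
- bowl: Loose steel bowl, 110 mm across, 40 mm tall; origin centre of underside. A bystander.
- jar: Loose amber jar, 54 mm across, 75 mm tall; origin centre of underside. A bystander.
- pen: Loose pen, 140 mm long, 10 mm thick; origin mid-length on the underside, x along it. A bystander.

How it is judged:
On the way, in this order (a step that is already met when the one before it is completed fails the run):
1. the thick spacer lies fully home in the channel, the collar not yet on it (horizontal distance between spacer and stand below 0.005 m and z of spacer in the frame of rod below 0.003 m and contact force between collar and spacer below 0.5 N), for 0.2 s.
2. the collar clamps the spacer with more than 3 N (contact force between collar and spacer above 3 N), for 0.2 s.
At the end, for the whole second after the job is handed in: The thick spacer lies flat on the stand's base, home around the rod (origin within 5 mm of the rod axis, aligned within 0.15 rad), the collar is at rest and clamps it with 3 to 25 N (horizontal distance between spacer and stand below 0.005 m and z of spacer in the frame of rod between -0.003 and 0.003 m and angle between the x axis of spacer and the x axis of stand, either way round below 0.15 rad and angle between spacer's own z axis and vertical below 0.1 rad and contact force between collar and spacer between 3 and 25 N and linear speed of spacer below 0.01 m/s and angular speed of collar below 0.05 rad/s); the robot touches nothing.
It fails at once if the collar is forced onto the spacer with more than 25 N (contact force between collar and spacer above 25 N).
It fails at once if the thin spacer is moved more than 20 mm (distance of thin_spacer from where it was at the start of the episode above 0.02 m).
It fails at once if a bystander is moved more than 20 mm (distance of any of tape, bowl, jar, pen from where it was at the start of the episode above 0.02 m).
It also fails if it takes over 72 s, if anything falls off the work surface, if the arm or the gripper's body presses on something with over 40 N, if the wrist force passes 120 N, or if a joint passes its speed limit or range.

## Working session

There is one attempt and no reset: what is moved stays moved. The work goes in short steps, Python scripts to look and compute and a tool call to move; the robot and the scene stay as the last step left them, time stands still between calls to the robot, and variables do not carry over. Pictures are saved under pics/ and viewed, at most 10 in all, crops included, and the job is handed in when it is done.

Besides the shell and the picture viewer there is one more tool, called as a command line: name --argument value ..., lists and objects as JSON in quotes. move_arm: Moves the arm, as the interface text tells. Its arguments: {"type":"object","properties":{"targets":{"type":"array","items":{"type":"array"}},"squeeze":{"type":"number"}},"required":["targets"]}

```bash
mkdir -p pics; ls; cat > h.py <<'E'
import numpy as np,cv2
from workcell import env
from scipy.spatial.transform import Rotation as R
def snap(n,f):
    p=env.read_camera(n); cv2.imwrite('pics/'+f,p['pixels'][:,:,::-1]); return p
def st():
    s=env.get_state()
    for k in ['clock','joint_pos','tcp_pos','orientation','wrist_force','ft_torque','finger_gap','grip_force']: print(k,np.round(s[k],4))
    return s
E
python3 - <<'E'
from h import *
s=st()
for n in ['top','scene']:
    p=snap(n,n+'1.png'); print(n,p['fovy'],p['cx'],p['cy'],[k for k in p]); print(np.round(p['extrinsics'],3))
    for t in ['stand','rod','mouth','collar','collar_top','spacer','tab','thin_spacer','tape','bowl','jar','pen']:
        print(t,[(np.round(d['centre'],3),round(d['confidence'],2)) for d in env.landmark_of(t,p)[:3]])
E
```

```text
pics
clock 0.0
joint_pos [1.1124 0.314  0.045  1.3036 0.     1.4313]
tcp_pos [0.18   0.5455 0.2304]
orientation [-3.000e-04  1.588e-01  9.873e-01 -9.000e-04]
wrist_force [ 0.4057 -0.6579 -0.0356]
ft_torque [-0.0241  0.034  -0.0096]
finger_gap 0.0855
grip_force 0.0
top 52.201790645624364 273.61928176170636 220.03542221784141 ['pixels', 'fovy', 'cx', 'cy', 'extrinsics', 'shot']
[[-0.018 -1.     0.006  0.015]
 [ 0.995 -0.018  0.099 -0.648]
 [-0.099  0.007  0.995 -0.862]
 [ 0.     0.     0.     1.   ]]
stand [(array([ 0.522, -0.001,  0.01 ]), 0.68), (array([ 0.593, -0.018, -0.001]), 0.58)]
rod [(array([ 0.594, -0.013,  0.005]), 0.81)]
mouth [(array([ 0.52 , -0.002,  0.009]), 0.77), (array([ 0.594, -0.018,  0.04 ]), 0.37), (array([ 0.596, -0.016,  0.074]), 0.37)]
collar [(array([ 0.596, -0.018,  0.038]), 0.57)]
collar_top [(array([ 0.596, -0.014,  0.073]), 0.68)]
spacer [(array([0.581, 0.198, 0.001]), 0.88), (array([ 0.525, -0.001,  0.009]), 0.41)]
tab [(array([0.518, 0.2  , 0.056]), 0.97)]
thin_spacer [(array([ 0.602, -0.183, -0.001]), 0.73)]
tape [(array([0.515, 0.203, 0.053]), 0.6), (a
[... 284 characters left out ...]

 [-0.443 -0.545  0.712  0.219]
 [ 0.442  0.558  0.702 -1.174]
 [ 0.     0.     0.     1.   ]]
stand [(array([ 0.591, -0.019, -0.002]), 0.7)]
rod [(array([ 0.594, -0.015,  0.01 ]), 0.58)]
mouth [(array([ 0.516, -0.003,  0.009]), 0.89), (array([ 0.59 , -0.017,  0.009]), 0.49)]
collar [(array([ 0.593, -0.016,  0.038]), 0.91)]
collar_top [(array([ 0.591, -0.019,  0.075]), 0.82)]
spacer [(array([0.584, 0.192, 0.003]), 0.6)]
tab [(array([0.516, 0.196, 0.06 ]), 0.57)]
thin_spacer [(array([ 0.598, -0.182,  0.001]), 0.72)]
tape [(array([0.742, 0.071, 0.001]), 0.63)]
bowl [(array([ 0.751, -0.066,  0.   ]), 0.89)]
jar [(array([0.746, 0.244, 0.002]), 0.81)]
pen [(array([ 0.742, -0.225,  0.   ]), 0.53)]
```

View pics/top1.png

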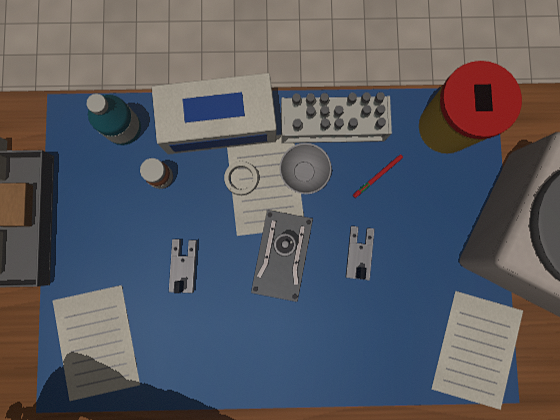

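View pics/scene1.png

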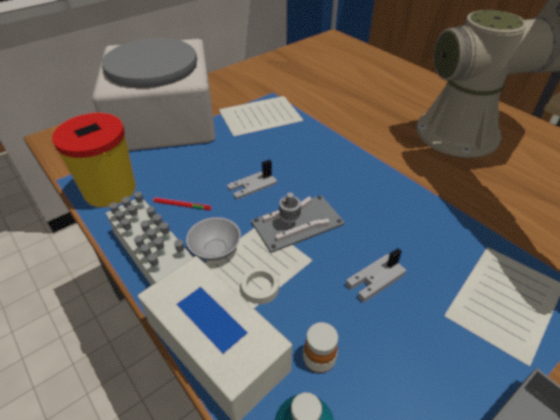

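The top view shows the thick spacer at about (182,265) px, the thin one at (360,255) and the stand at (285,255) with its mouth towards the robot. The scene view agrees: the nearer spacer at (375,275) is the thicker one. I'll go above the tab for a close look.

```bash
cat >> h.py <<'E'
def go(pos,yaw):
    """shift (tool mm) and turn (10deg) to TCP pos with tool y axis at world angle yaw, pointing down"""
    s=env.get_state(); q=s['orientation']; Rc=R.from_quat([q[1],q[2],q[3],q[0]])
    y=np.array([np.cos(yaw),np.sin(yaw),0]); z=np.array([0,0,-1.]); x=np.cross(y,z)
    Rt=R.from_matrix(np.c_[x,y,z])
    print('shift',np.round(Rc.inv().apply(np.array(pos)-s['tcp_pos'])*1e3,1),'turn',np.round((Rc.inv()*Rt).as_rotvec(degrees=True)/10,3))
E
python3 - <<'E'
from h import *
go([0.505,0.198,0.20],np.pi/2-0.05)
p=env.read_camera('wrist'); print(p['fovy'],p['cx'],p['cy']); print(np.round(p['mount'],3))
E
```

```text
shift [-417.5 -228.7   31.3] turn [ 1.00e-03  0.00e+00 -1.54e+00]
69.7482756385698 276.95736405783754 209.11873713908554
[[ 0.001  0.965  0.262  0.065]
 [ 1.    -0.001 -0.    -0.001]
 [ 0.     0.262 -0.965 -0.143]
 [ 0.     0.     0.     1.   ]]
```

move_arm --targets '[[[-55,-30,4],[0,0,-0.3],-1],[[-110,-60,8],[0,0,-0.6],-1],[[-165,-90,12],[0,0,-0.9],-1],[[-220,-120,16],[0,0,-1.2],-1],[[-275,-150,20],[0,0,-1.54],-1]]'

```text
clock: 1.98
tcp_pos: [0.3947, 0.317, 0.2116]
orientation: [0.0, 0.024, 1.0, 0.0]
wrist_force: [0.3, 0.2, -0.4]
finger_gap: 0.0853
grip_force: 0.0
```

```bash
python3 - <<'E'
from h import *
s=st(); go([0.505,0.198,0.20],np.pi/2-0.05)
E
```

```text
clock 1.975
joint_pos [ 5.1790e-01  1.8650e-01 -1.6920e-01  1.2141e+00  1.0000e-04  5.6580e-01]
tcp_pos [0.3947 0.317  0.2116]
orientation [4.000e-04 2.390e-02 9.997e-01 3.000e-04]
wrist_force [ 0.2573  0.167  -0.3925]
ft_torque [ 0.0156 -0.0428  0.0091]
finger_gap 0.0853
grip_force 0.0
shift [-115.9 -113.5   11.6] turn [0.004 0.005 0.012]
```

move_arm --targets '[[[-45,-44,4],[0,0,0],-1],[[-90,-88,8],[0,0,0],-1],[[-116,-113,11],[0,0,0],-1],[[-116,-113,11],[0,0,0],-1]]'

```text
clock: 2.48
tcp_pos: [0.5053, 0.1976, 0.1999]
orientation: [-0.0, 0.027, 1.0, -0.0]
wrist_force: [-0.5, -0.1, -0.8]
finger_gap: 0.0854
grip_force: 0.0
```

```bash
cat >> h.py <<'E'
def wcam(p,s):
    q=s['orientation']; T=np.eye(4); T[:3,:3]=R.from_quat([q[1],q[2],q[3],q[0]]).as_matrix(); T[:3,3]=s['tcp_pos']
    return T@p['mount']
def unproj(p,s,u,v,z):
    M=wcam(p,s); f=p['pixels'].shape[0]/2/np.tan(np.radians(p['fovy']/2))
    d=M[:3,:3]@np.array([(u-p['cx'])/f,-(v-p['cy'])/f,-1]); return M[:3,3]+d*(z-M[2,3])/d[2]
E
python3 - <<'E'
from h import *
s=st(); p=snap('wrist','w1.png')
for t in ['spacer','tab']:
    print(t,[(np.round(d['centre'],4),round(d['confidence'],2)) for d in env.landmark_of(t,p)[:3]])
E
```

```text
clock 2.475
joint_pos [ 2.2490e-01  2.6170e-01 -1.0140e-01  1.2078e+00 -2.0000e-04  2.7940e-01]
tcp_pos [0.5053 0.1976 0.1999]
orientation [-0.000e+00  2.730e-02  9.996e-01 -1.000e-04]
wrist_force [-0.4651 -0.1384 -0.8408]
ft_torque [0.0078 0.013  0.0304]
finger_gap 0.0854
grip_force 0.0
spacer [(array([0.5785, 0.2007, 0.0006]), 0.64)]
tab [(array([0.5135, 0.201 , 0.053 ]), 0.73)]
```

View pics/w1.png

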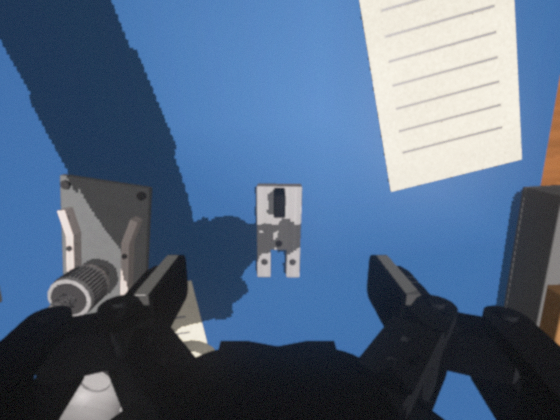

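The close view shows the thick spacer square to the tool: plate corners at (256,185) and (302,185), leg tips near (257,277) and (300,276), tab at (279,203). I'll get its pose from the mask.

```bash
python3 - <<'E'
from h import *
s=env.get_state(); p=env.read_camera('wrist')
c=[unproj(p,s,u,v,.018)[:2] for u,v in [(256,185),(302,185),(257,277),(300,276)]]; print(np.round(c,4))
m=env.regions_of('spacer',p); 
for d in m[:2]:
    k=d['mask'].astype(np.uint8); cs=max(cv2.findContours(k,0,1)[0],key=len)[:,0]
    w=np.array([unproj(p,s,u,v,.018)[:2] for u,v in cs]); print(d['confidence'],cv2.minAreaRect((w*1000).astype(np.float32)))
t=env.regions_of('tab',p)
for d in t[:1]: print(d['confidence'],d['mask'].sum())
g=p['pixels'].mean(2)[180:222,262:297]<60
v,u=np.nonzero(g);print('dark',u.min()+262,u.max()+262,v.min()+180,v.max()+180)
for uu,vv,z in [(279,v.min()+180,.057),(279,v.max()+180,.018)]: print(unproj(p,s,uu,vv,z))
go([0.511,0.2,0.03],np.pi/2-0.05)
E
```

```text
[[0.4971 0.1768]
 [0.4995 0.2271]
 [0.608  0.1706]
 [0.6091 0.2218]]
0.74 ((555.1485595703125, 195.64476013183594), (49.83161163330078, 112.77151489257812), 86.0992202758789)
0.74 3683
dark 271 281 191 218
[0.49691868 0.2017534  0.057     ]
[0.53597595 0.20020098 0.018     ]
shift [ -8.2  -0.5 170.7] turn [0.002 0.001 0.011]
```

```bash
python3 - <<'E'
from h import *
for i in range(6):
    s=env.get_state(); print(s['clock'],s['tcp_pos'],s['joint_pos'][[0,5]],s['orientation']); env.read_camera('wrist')
E
```

```text
2.775 [0.50283799 0.20083053 0.20066099] [0.23156618 0.2796709 ] [6.67324321e-05 2.40500277e-02 9.99710745e-01 1.33768904e-04]
2.825 [0.50295468 0.20078807 0.20069194] [0.23148645 0.27961765] [1.57965304e-04 2.40632639e-02 9.99710419e-01 1.13871498e-04]
2.875 [0.503036   0.2007338  0.20065286] [0.23137481 0.27958188] [1.72405662e-04 2.41011890e-02 9.99709505e-01 9.75191022e-05]
2.925 [0.5031087  0.20059559 0.20063717] [0.2310837 0.279551 ] [1.47398215e-04 2.42312666e-02 9.99706364e-01 9.91251747e-05]
2.975 [0.50326772 0.20047719 0.20059586] [0.23080446 0.2795154 ] [1.83463592e-04 2.43530507e-02 9.99703398e-01 1.04979051e-04]
3.025 [0.50333921 0.2003188  0.20056279] [0.23050203 0.27945178] [1.40730311e-04 2.44724249e-02 9.99700492e-01 7.91637743e-05]
```

move_arm --targets '[[[-8,0,40],[0,0,0],-1],[[-8,0,80],[0,0,0],-1],[[-8,0,110],[0,0,0],-1],[[-8,0,110],[0,0,0],-1]]'

```text
clock: 3.58
tcp_pos: [0.5094, 0.1989, 0.0881]
orientation: [-0.003, 0.025, 1.0, -0.001]
wrist_force: [-0.6, 0.7, -0.3]
finger_gap: 0.0851
grip_force: 0.0
```

```bash
python3 - <<'E'
from h import *
env.read_camera('wrist');go([0.512,0.2,0.026],np.pi/2-0.058)
s=env.get_state();print(s['clock'],s['tcp_pos'])
E
```

```text
shift [-1.2  0.8 64. ] turn [-0.003 -0.012  0.046]
3.625 [0.51087115 0.19927201 0.0899562 ]
```

move_arm --targets '[[[-1,1,35],[0,0,0.03],-1],[[-1,1,63],[0,0,0.03],-1],[[-1,1,63],[0,0,0.03],-0.3],[[-1,1,63],[0,0,0.03],0.3],[[-1,1,63],[0,0,0.03],1]]' --squeeze 40

```text
clock: 4.25
tcp_pos: [0.5142, 0.2007, 0.0293]
orientation: [0.002, 0.028, 1.0, 0.0]
wrist_force: [-0.0, -0.4, -0.2]
finger_gap: 0.0322
grip_force: 0.0
```

move_arm --targets '[[[0,0,0],[0,0,0],1],[[0,0,0],[0,0,0],1],[[0,0,0],[0,0,0],1],[[0,0,0],[0,0,0],1]]'

```text
clock: 4.75
tcp_pos: [0.5136, 0.2004, 0.0286]
orientation: [0.001, 0.028, 1.0, 0.0]
wrist_force: [-1.1, -1.3, 7.2]
finger_gap: 0.0113
grip_force: 40.0
```

move_arm --targets '[[[0,0,-20],[0,0,0],1],[[0,0,-45],[0,0,0],1],[[0,0,-60],[0,0,0],1],[[0,0,-60],[0,0,0],1]]'

```text
clock: 5.25
tcp_pos: [0.5134, 0.2005, 0.0883]
orientation: [0.001, 0.028, 1.0, 0.0]
wrist_force: [0.8, 0.1, -3.1]
finger_gap: 0.0114
grip_force: 39.3
```

```bash
python3 - <<'E'
from h import *
env.read_camera('wrist')
a=-0.18;rod=np.array([0.593,-0.016]);t=rod-0.165*np.array([np.cos(a),np.sin(a)]);print(t)
st();go([*t,0.088],np.pi/2+a)
E
```

```text
[0.43066579 0.01353988]
clock 5.3
joint_pos [ 2.266e-01  3.515e-01 -2.667e-01  9.523e-01  1.000e-04  2.818e-01]
tcp_pos [0.5127 0.2003 0.0873]
orientation [1.000e-04 2.760e-02 9.996e-01 1.000e-04]
wrist_force [-0.1034  0.2139 -3.701 ]
ft_torque [ 0.0126  0.128  -0.0062]
finger_gap 0.0114
grip_force 39.3024
shift [  71.6 -191.1   -0.8] turn [0.001 0.001 0.715]
```

move_arm --targets '[[[18,-48,0],[0,0,0.25],1],[[36,-96,0],[0,0,0.5],1],[[54,-144,0],[0,0,0.71],1],[[72,-191,0],[0,0,0.71],1],[[72,-191,0],[0,0,0.71],1]]'

```text
clock: 5.92
tcp_pos: [0.4276, 0.0114, 0.0862]
orientation: [-0.002, 0.092, 0.996, -0.0]
wrist_force: [0.3, 1.3, -3.9]
finger_gap: 0.0113
grip_force: 40.4
```

move_arm --targets '[[[0,0,0],[0,0,0],1],[[0,0,0],[0,0,0],1],[[0,0,0],[0,0,0],1]]'

```text
clock: 6.3
tcp_pos: [0.4305, 0.0144, 0.0872]
orientation: [-0.0, 0.089, 0.996, 0.0]
wrist_force: [-0.1, 0.1, -3.2]
finger_gap: 0.011
grip_force: 40.4
```

```bash
python3 - <<'E'
from h import *
s=st(); p=snap('wrist','w2.png')
for t in ['rod','mouth','collar_top','collar','stand','spacer','tab']:
    print(t,[(np.round(d['centre'],4),round(d['confidence'],2)) for d in env.landmark_of(t,p)[:2]])
s=env.get_state(); print(s['tcp_pos'])
E
```

```text
clock 6.3
joint_pos [-1.534e-01  1.407e-01 -5.520e-01  8.784e-01  2.000e-04  2.390e-02]
tcp_pos [0.4305 0.0144 0.0872]
orientation [-1.000e-04  8.860e-02  9.961e-01  1.000e-04]
wrist_force [-0.0502  0.1029 -3.2012]
ft_torque [-0.0217  0.1058  0.0035]
finger_gap 0.011
grip_force 40.3608
rod [(array([0.4957, 0.0059, 0.0565]), 0.35)]
mouth []
collar_top []
collar []
stand []
spacer [(array([0.4959, 0.0065, 0.0579]), 0.61)]
tab [(array([0.4312, 0.0187, 0.1125]), 0.85)]
[0.43026343 0.01371928 0.08738935]
```

View pics/w2.png

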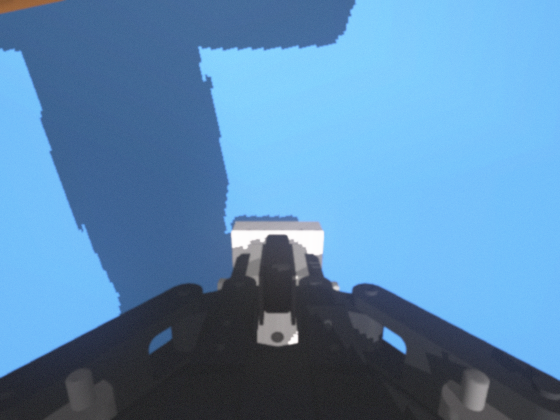

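The wrist view shows only the held spacer (plate edge near (278,222)), square in the fingers. The stand is hidden below the hand, so I'll measure it in the earlier pictures, which show it clear.

```bash
python3 - <<'E'
import cv2,numpy as np
a=cv2.imread('pics/top1.png')[200:310,240:330]; b=cv2.imread('pics/w1.png')[165:325,40:165]
a=cv2.resize(a,None,fx=5,fy=5,interpolation=2); b=cv2.resize(b,None,fx=2.8,fy=2.8,interpolation=2)
h=560; o=np.zeros((h,450+350,3),np.uint8); o[:550,:450]=a; o[:b.shape[0],450:450+b.shape[1]]=b
cv2.imwrite('pics/crop.png',o); print(b.shape)
E
```

```text
(448, 350, 3)
```

View pics/crop.png

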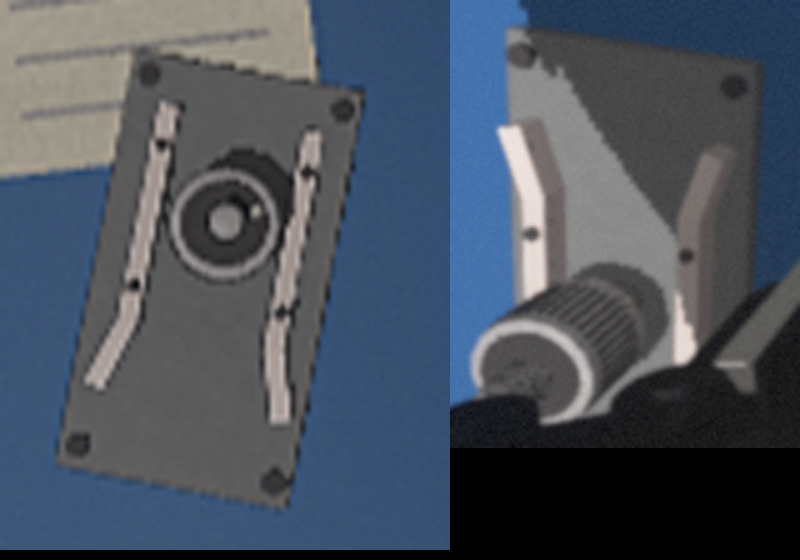

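```bash
python3 - <<'E'
from h import *
p=env.read_camera('top'); E=p['extrinsics']; f=210/np.tan(np.radians(p['fovy']/2))
def up(u,v,z):
    d=E[:3,:3].T@np.array([(u-p['cx'])/f,-(v-p['cy'])/f,-1]); c=-E[:3,:3].T@E[:3,3]; return (c+d*(z-c[2])/d[2])[:2]
px=np.array([(133,50),(363,92),(290,507),(58,465)])/5+[240,200]-.4
W=np.array([up(*q,.01) for q in px]); L=np.array([(70,50),(70,-50),(-110,-50),(-110,50)])/1e3
def fit(L,W):
    l=L-L.mean(0);w=W-W.mean(0);a=np.arctan2((l[:,0]*w[:,1]-l[:,1]*w[:,0]).sum(),(l*w).sum())
    Rm=np.array([[np.cos(a),-np.sin(a)],[np.sin(a),np.cos(a)]]);t=W.mean(0)-Rm@L.mean(0);return a,t,(L@Rm.T+t-W)*1e3
a,t,r=fit(L,W);print('stand yaw',a,t,'\n',r.round(1))
print('collar top',up(240+225/5-.4,200+222/5-.4,.075),'rodtop',up(240+226/5-.4,200+221/5-.4,.096))
# w1 corners
pw=env.read_camera('wrist'); s=dict(tcp_pos=[.5053,.1976,.1999],orientation=[0,.0273,.9996,-.0001])
c1=unproj(pw,s,61.4,175,.01);c2=unproj(pw,s,151.8,188.2,.01);d=c2-c1;aw=np.arctan2(d[1],d[0])-np.pi/2
m=(c1+c2)[:2]/2;print('w1',c1,c2,np.linalg.norm(d),aw,'origin',m+.11*np.array([np.cos(aw),np.sin(aw)]))
# same for spacer in top view? 
s=env.get_state();print(s['tcp_pos'],s['clock'])
E
```

```text
stand yaw -0.19736982573537937 [ 0.59523273 -0.01734027] 
 [[ 0.7 -0.2]
 [ 1.  -0.2]
 [-1.  -0.3]
 [-0.7  0.7]]
collar top [ 0.59578781 -0.01764616] rodtop [ 0.59525754 -0.01736914]
w1 [ 0.47821196 -0.04117045  0.01      ] [0.49832083 0.05659339 0.01      ] 0.09981049241126784 -0.20285902387557586 origin [ 0.5960108  -0.01445029]
[0.43024389 0.01362338 0.08738311] 6.8
```

```bash
cat >> h.py <<'E'
ROD=np.array([0.5955,-0.016]); A=-0.198
def along(x,y=0): return ROD+x*np.array([np.cos(A),np.sin(A)])+y*np.array([-np.sin(A),np.cos(A)])
def instand(p):
    d=np.array(p)[:2]-ROD; return np.array([d@[np.cos(A),np.sin(A)],d@[-np.sin(A),np.cos(A)]])*1e3
E
python3 - <<'E'
from h import *
go([*along(-.170),.041],np.pi/2+A)
E
```

```text
shift [ 2.1  3.5 46.4] turn [0.    0.    0.108]
```

move_arm --targets '[[[2,3.5,20],[0,0,0.11],1],[[2,3.5,46],[0,0,0.11],1],[[2,3.5,46],[0,0,0.11],1],[[2,3.5,46],[0,0,0.11],1],[[2,3.5,46],[0,0,0.11],1]]'

```text
clock: 7.42
tcp_pos: [0.4295, 0.0173, 0.0422]
orientation: [0.001, 0.099, 0.995, 0.0]
wrist_force: [-0.2, -0.5, -2.5]
finger_gap: 0.0112
grip_force: 40.4
```

```bash
python3 - <<'E'
from h import *
p=snap('scene','s2.png')
s=st();print(instand(s['tcp_pos']));go([*along(-.11),.040],np.pi/2+A)
i=p['pixels'][150:300,230:420,::-1];cv2.imwrite('pics/s2c.png',cv2.resize(i,None,fx=4,fy=4,interpolation=2))
E
```

```text
clock 7.475
joint_pos [-1.470e-01  1.937e-01 -6.190e-01  7.568e-01  1.000e-04  5.140e-02]
tcp_pos [0.4295 0.0173 0.0422]
orientation [7.000e-04 9.910e-02 9.951e-01 0.000e+00]
wrist_force [ 0.4147 -0.7723 -1.9209]
ft_torque [-0.0048  0.1283 -0.0236]
finger_gap 0.0111
grip_force 40.4337
[-1.69302300e+02 -1.73067024e-02]
shift [-59.3   0.    2.3] turn [ 0.001  0.008 -0.003]
```

View pics/s2c.png

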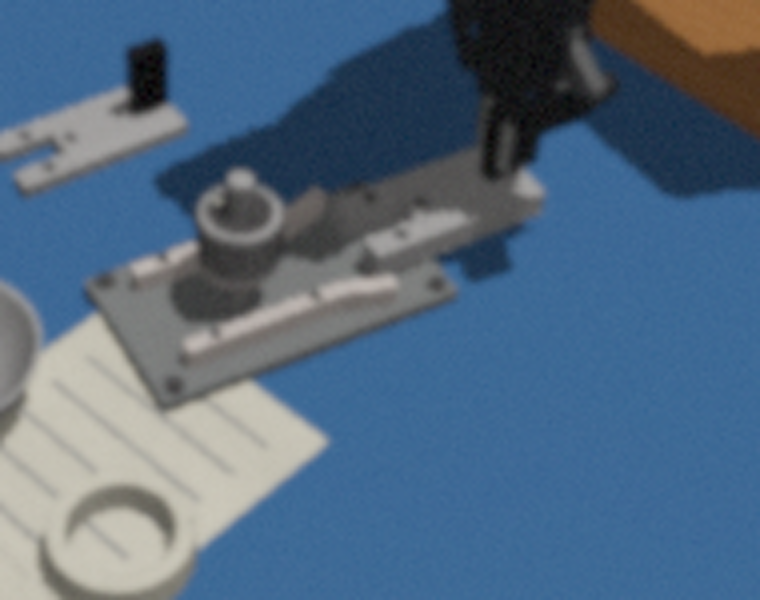

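The spacer sits level at the channel mouth, lined up with the rails, with its leg tips at about (370,250) in the crop. Sliding it in.

move_arm --targets '[[[-12,0,2],[0,0,0],1],[[-24,0,2],[0,0,0],1],[[-36,0,2],[0,0,0],1],[[-48,0,2],[0,0,0],1],[[-60,0,2],[0,0,0],1]]'

```text
clock: 8.1
tcp_pos: [0.4886, 0.0054, 0.0393]
orientation: [-0.0, 0.099, 0.995, 0.0]
wrist_force: [0.1, -0.1, -3.1]
finger_gap: 0.0116
grip_force: 40.4
```

```bash
python3 - <<'E'
from h import *
env.read_camera('top');s=st();print(instand(s['tcp_pos']));go([*along(-.08),.040],np.pi/2+A)
E
```

```text
clock 8.15
joint_pos [-0.1537  0.2991 -0.4807  0.7884 -0.      0.0449]
tcp_pos [0.4907 0.0049 0.0396]
orientation [ 1.300e-03  9.920e-02  9.951e-01 -1.000e-04]
wrist_force [ 3.2656 -0.6004 -1.8672]
ft_torque [-0.0256 -0.1827  0.0141]
finger_gap 0.0115
grip_force 40.4567
[-106.86312992   -0.11442108]
shift [-26.9   0.1  -0.4] turn [ 0.001  0.014 -0.004]
```

move_arm --targets '[[[-10,0,0],[0,0,0],1],[[-20,0,0],[0,0,0],1],[[-30,0,0],[0,0,0],1],[[-30,0,0],[0,0,0],1]]'

```text
clock: 8.65
tcp_pos: [0.5184, -0.0007, 0.0395]
orientation: [0.001, 0.099, 0.995, -0.0]
wrist_force: [0.2, -0.7, -2.5]
finger_gap: 0.0113
grip_force: 40.5
```

```bash
python3 - <<'E'
from h import *
s=st();print(instand(s['tcp_pos']))
E
```

```text
clock 8.65
joint_pos [-1.562e-01  3.458e-01 -4.112e-01  8.125e-01 -1.000e-04  4.240e-02]
tcp_pos [ 0.5184 -0.0007  0.0395]
orientation [ 6.000e-04  9.920e-02  9.951e-01 -1.000e-04]
wrist_force [ 0.1696 -0.6962 -2.4654]
ft_torque [-0.142   0.0139 -0.0608]
finger_gap 0.0113
grip_force 40.4608
[-78.64573424  -0.16955921]
```

move_arm --targets '[[[-4,0,0.5],[0,0,0],1],[[-8,0,1],[0,0,0],1],[[-10,0,1],[0,0,0],1],[[-12,0,1],[0,0,0],1],[[-12,0,1],[0,0,0],1]]'

```text
clock: 9.28
tcp_pos: [0.5263, -0.0023, 0.0387]
orientation: [-0.002, 0.099, 0.995, 0.0]
wrist_force: [-10.8, -0.3, 9.7]
finger_gap: 0.0113
grip_force: 42.3
```

```bash
python3 - <<'E'
from h import *
s=st();print(instand(s['tcp_pos']))
E
```

```text
clock 9.275
joint_pos [-1.568e-01  3.638e-01 -3.859e-01  8.254e-01 -2.000e-04  4.150e-02]
tcp_pos [ 0.5263 -0.0023  0.0387]
orientation [-0.0022  0.099   0.9951  0.    ]
wrist_force [-10.849   -0.2582   9.6982]
ft_torque [-0.0979  1.6733 -0.1581]
finger_gap 0.0113
grip_force 42.3461
[-70.56259578  -0.1686817 ]
```

move_arm --targets '[[[1,0,0],[0,0,0],0.3],[[1,0,0],[0,0,0],-0.1],[[1,0,0],[0,0,0],-0.1],[[1,0,-15],[0,0,0],-0.1],[[1,0,-50],[0,0,0],-0.1]]'

```text
clock: 9.9
tcp_pos: [0.5268, -0.0023, 0.0883]
orientation: [-0.002, 0.099, 0.995, 0.0]
wrist_force: [0.4, 0.5, 0.4]
finger_gap: 0.0465
grip_force: 0.0
```

move_arm --targets '[[[20,0,-40],[0,0,0],-0.1],[[40,0,-80],[0,0,0],-0.1],[[40,0,-80],[0,0,0],-0.1]]'

```text
clock: 10.28
tcp_pos: [0.4901, 0.0053, 0.1728]
orientation: [0.004, 0.099, 0.995, -0.0]
wrist_force: [0.8, -0.2, 0.0]
finger_gap: 0.0471
grip_force: 0.0
```

```bash
python3 - <<'E'
from h import *
env.read_camera('wrist');s=st();p=snap('wrist','w3.png')
for t in ['rod','collar_top','collar','spacer','tab']:
    for d in env.landmark_of(t,p)[:2]: print(t,np.round(d['centre'],4),instand(d['centre']).round(1),round(d['confidence'],2))
E
```

```text
clock 10.325
joint_pos [-1.5330e-01  1.7380e-01 -2.8720e-01  1.1048e+00  1.0000e-04  4.4900e-02]
tcp_pos [0.4899 0.0053 0.1708]
orientation [ 2.500e-03  9.890e-02  9.951e-01 -1.000e-04]
wrist_force [-0.4653 -1.3479 -0.5926]
ft_torque [ 0.0013 -0.0174 -0.0212]
finger_gap 0.047
grip_force 0.0
rod [ 0.5939 -0.0176  0.0064] [-1.3 -1.9] 0.6
collar_top [ 0.5932 -0.0209  0.0734] [-1.3 -5.3] 0.68
collar [ 0.5894 -0.0114  0.039 ] [-6.9  3.3] 0.89
spacer [ 0.5908 -0.0108  0.0101] [-5.6  4.2] 0.63
tab [0.5297 0.0032 0.0649] [-68.3   5.9] 0.76
```

View pics/w3.png

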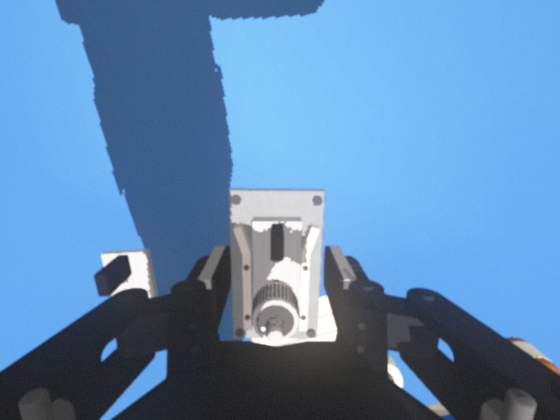

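The wrist view shows the spacer home in the channel: its rear edge is at v≈219, the plate's edge at v≈189, and the tab at (278,240), with the collar in front at (275,312). Next I'll swing the wrist back and go above the collar.

```bash
python3 - <<'E'
from h import *
p=env.read_camera('wrist');s=env.get_state()
p=env.read_camera('wrist')
for u,v,z in [(278,189,.01),(254,219,.028),(301,219,.028),(253,260,.028)]: print(u,v,instand(unproj(p,s,u,v,z)).round(1))
print(instand(s['tcp_pos']),s['joint_pos']);go([*along(0),.13],np.pi/2+A)
E
```

```text
278 189 [-114.7    0.3]
254 219 [-88.4 -23.2]
301 219 [-88.4  22.8]
253 260 [-44.9 -25. ]
[-1.09250483e+02 -1.05338489e-01] [-1.53602514e-01  1.78816466e-01 -2.89974832e-01  1.10399191e+00
  1.43342800e-04  4.48684991e-02]
shift [-1.093e+02  1.000e-01  3.730e+01] turn [ 0.    -0.01  -0.003]
```

move_arm --targets '[[[-40,0,10],[0,0,-1.0],-0.5],[[-80,0,30],[0,0,-2.0],-0.5],[[-109,0,37],[0,0,-3.0],-0.5],[[-109,0,37],[0,0,-4.0],-0.5],[[-109,0,37],[0,0,-5.0],-0.5]]'

```text
clock: 11.35
tcp_pos: [0.5956, -0.0162, 0.13]
orientation: [-0.001, -0.333, 0.943, 0.001]
wrist_force: [0.2, 1.1, 0.6]
finger_gap: 0.0638
grip_force: 0.0
```

move_arm --targets '[[[0,0,0],[0,0,-1.0],-0.5],[[0,0,0],[0,0,-2.0],-0.5],[[0,0,0],[0,0,-3.0],-0.5],[[0,0,0],[0,0,-4.0],-0.5],[[0,0,0],[0,0,-5.0],-0.5]]'

```text
clock: 11.98
tcp_pos: [0.5954, -0.0161, 0.1306]
orientation: [-0.0, -0.701, 0.713, 0.0]
wrist_force: [0.3, -0.5, -0.5]
finger_gap: 0.0639
grip_force: 0.0
```

move_arm --targets '[[[0,0,0],[0,0,-1.0],-0.5],[[0,0,0],[0,0,-2.0],-0.5],[[0,0,0],[0,0,-3.0],-0.5],[[0,0,0],[0,0,-3.0],-0.5],[[0,0,0],[0,0,-3.0],-0.5]]'

```text
clock: 12.6
tcp_pos: [0.5955, -0.0161, 0.131]
orientation: [0.0, 0.859, -0.512, -0.0]
wrist_force: [-0.6, 0.7, -0.5]
finger_gap: 0.0639
grip_force: 0.0
```

```bash
python3 - <<'E'
from h import *
env.read_camera('wrist');s=st();print(instand(s['tcp_pos']));go([*along(0),.038],np.pi/2+A+np.radians(130))
E
```

```text
clock 12.65
joint_pos [-1.6180e-01  3.9890e-01 -7.9600e-02  1.0927e+00  1.0000e-04 -2.2300e+00]
tcp_pos [ 0.5955 -0.0161  0.1311]
orientation [ 0.000e+00  8.594e-01 -5.113e-01 -2.000e-04]
wrist_force [-0.3659  0.0452  0.6033]
ft_torque [-0.0257  0.008   0.0213]
finger_gap 0.0638
grip_force 0.0
[ 0.03017527 -0.10684749]
shift [-0.1 -0.1 93.1] turn [ 0.002  0.002 -0.015]
```

move_arm --targets '[[[0,0,30],[0,0,0],-0.5],[[0,0,60],[0,0,0],-0.5],[[0,0,92],[0,0,0],-0.5],[[0,0,92],[0,0,0],-0.5]]'

```text
clock: 13.15
tcp_pos: [0.5931, -0.0157, 0.0369]
orientation: [0.001, 0.86, -0.511, -0.003]
wrist_force: [0.1, 0.2, 0.2]
finger_gap: 0.0638
grip_force: 0.0
```

move_arm --targets '[[[0,0,0],[0,0,0],-0.2],[[0,0,0],[0,0,0],-0.06],[[0,0,0],[0,0,0],-0.06],[[0,0,0],[0,0,0],-0.06]]' --squeeze 5

```text
clock: 13.65
tcp_pos: [0.5947, -0.0171, 0.0409]
orientation: [0.001, 0.86, -0.511, 0.0]
wrist_force: [-4.8, -2.9, 2.4]
finger_gap: 0.0455
grip_force: 2.9
```

```bash
python3 - <<'E'
from h import *
s=st();print(instand(s['tcp_pos']))
E
```

```text
clock 13.65
joint_pos [-1.6250e-01  4.7250e-01 -2.0470e-01  8.9420e-01 -2.2000e-03 -2.2319e+00]
tcp_pos [ 0.5947 -0.0171  0.0409]
orientation [ 1.100e-03  8.597e-01 -5.108e-01  1.000e-04]
wrist_force [-4.7813 -2.9226  2.4244]
ft_torque [-0.6034  0.9461  0.0264]
finger_gap 0.0455
grip_force 2.9238
[-0.53008771 -1.20120248]
```

move_arm --targets '[[[0,1.5,0],[0,0,0],-0.06],[[0,1.5,0],[0,0,0],0.1],[[0,1.5,0],[0,0,0],0.1],[[0,1.5,0],[0,0,0],0.1]]'

```text
clock: 14.15
tcp_pos: [0.5941, -0.0174, 0.0411]
orientation: [0.0, 0.86, -0.511, 0.001]
wrist_force: [-5.2, -2.6, 6.1]
finger_gap: 0.0434
grip_force: 20.2
```

```bash
python3 - <<'E'
from h import *
s=st();print(instand(s['tcp_pos']))
E
```

```text
clock 14.15
joint_pos [-1.6370e-01  4.7020e-01 -2.0800e-01  8.9190e-01 -1.3000e-03 -2.2336e+00]
tcp_pos [ 0.5941 -0.0174  0.0411]
orientation [ 5.000e-04  8.598e-01 -5.106e-01  6.000e-04]
wrist_force [-5.2418 -2.5988  6.068 ]
ft_torque [-0.4527  1.0689 -0.0688]
finger_gap 0.0434
grip_force 20.2111
[-1.09471118 -1.68955733]
```

move_arm --targets '[[[0,1.5,1],[0,0,0],-0.02],[[0,1.5,1],[0,0,0],-0.02],[[0,1.5,1],[0,0,0],-0.02],[[0,1.5,1],[0,0,0],-0.02]]'

```text
clock: 14.65
tcp_pos: [0.5941, -0.0175, 0.041]
orientation: [-0.001, 0.86, -0.51, 0.001]
wrist_force: [-4.1, 0.1, 8.8]
finger_gap: 0.0439
grip_force: 13.7
```

```bash
python3 - <<'E'
from h import *
s=st();print(instand(s['tcp_pos']))
E
```

```text
clock 14.65
joint_pos [-1.6460e-01  4.6830e-01 -2.1140e-01  8.8780e-01  3.0000e-04 -2.2351e+00]
tcp_pos [ 0.5941 -0.0175  0.041 ]
orientation [-8.000e-04  8.600e-01 -5.103e-01  1.500e-03]
wrist_force [-4.0556  0.1237  8.7691]
ft_torque [-0.0205  0.8906 -0.0764]
finger_gap 0.0439
grip_force 13.7389
[-1.06379195 -1.73061351]
```

move_arm --targets '[[[-0.5,1,-2],[0,0,0],-0.1],[[-0.5,1,-2],[0,0,0],-0.1],[[-0.5,1,-2],[0,0,0],-0.027],[[-0.5,1,-2],[0,0,0],-0.027],[[-0.5,1,-2],[0,0,0],-0.027]]'

```text
clock: 15.28
tcp_pos: [0.5939, -0.0172, 0.0414]
orientation: [-0.001, 0.86, -0.51, 0.002]
wrist_force: [4.4, 3.8, 3.8]
finger_gap: 0.0435
grip_force: 3.2
```

```bash
python3 - <<'E'
from h import *
s=st();print(instand(s['tcp_pos']))
E
```

```text
clock 15.275
joint_pos [-1.6480e-01  4.6700e-01 -2.1250e-01  8.8740e-01  1.4000e-03 -2.2358e+00]
tcp_pos [ 0.5939 -0.0172  0.0414]
orientation [-0.0014  0.8601 -0.5101  0.0016]
wrist_force [4.354  3.7769 3.8017]
ft_torque [ 0.6446 -0.8437  0.0194]
finger_gap 0.0435
grip_force 3.2341
[-1.36554573 -1.52950249]
```

move_arm --targets '[[[0,-0.7,0],[0,0,0],-0.024],[[0,-0.7,0.5],[0,0,1.0],-0.024],[[0,-0.7,1.1],[0,0,2.0],-0.024],[[0,-0.7,1.7],[0,0,3.0],-0.024],[[0,-0.7,1.7],[0,0,3.0],-0.024]]'

```text
clock: 15.9
tcp_pos: [0.594, -0.0173, 0.0397]
orientation: [0.001, -0.698, 0.716, -0.001]
wrist_force: [2.8, 2.3, 5.6]
finger_gap: 0.0439
grip_force: 5.1
```

```bash
python3 - <<'E'
from h import *
s=st();print(instand(s['tcp_pos']));p=env.read_camera('top');cv2.imwrite('pics/t3.png',p['pixels'][:,:,::-1])
for t in ['collar','collar_top']:
    for d in env.landmark_of(t,p)[:2]: print(t,np.round(d['centre'],4),round(d['confidence'],2))
E
```

```text
clock 15.9
joint_pos [-1.644e-01  4.696e-01 -2.131e-01  8.850e-01  3.000e-04 -1.710e+00]
tcp_pos [ 0.594  -0.0173  0.0397]
orientation [ 0.0011 -0.6981  0.716  -0.0012]
wrist_force [2.761  2.3201 5.5638]
ft_torque [ 0.412  -0.6838 -0.0438]
finger_gap 0.0439
grip_force 5.0794
[-1.21919043 -1.59172088]
```

move_arm --targets '[[[-0.3,-0.4,0.2],[0,0,1.0],-0.024],[[-0.3,-0.4,0.6],[0,0,2.0],-0.024],[[-0.3,-0.4,1.2],[0,0,3.0],-0.024],[[-0.3,-0.4,1.7],[0,0,4.0],-0.024],[[-0.3,-0.4,1.7],[0,0,4.0],-0.024]]'

```text
clock: 16.68
tcp_pos: [0.594, -0.0174, 0.0375]
orientation: [0.001, -0.413, 0.911, -0.001]
wrist_force: [3.7, -0.0, 2.9]
finger_gap: 0.0439
grip_force: 5.0
```

```bash
python3 - <<'E'
from h import *
t=[]
for i in range(4): t.append(env.get_state()['ft_torque'][2]); env.read_camera('top')
print(np.round(t,3));s=st();print(instand(s['tcp_pos']))
E
```

```text
[-0.052 -0.064 -0.007  0.002]
clock 16.875
joint_pos [-1.6420e-01  4.7250e-01 -2.1450e-01  8.8150e-01 -4.0000e-04 -1.0148e+00]
tcp_pos [ 0.594  -0.0174  0.0375]
orientation [ 8.000e-04 -4.126e-01  9.109e-01 -8.000e-04]
wrist_force [ 5.1458 -0.1572  3.4333]
ft_torque [-0.2298 -1.0408 -0.0224]
finger_gap 0.0438
grip_force 5.1151
[-1.20218901 -1.70414022]
```

move_arm --targets '[[[-0.3,-0.4,0.5],[0,0,1.0],-0.024],[[-0.3,-0.4,1.0],[0,0,2.0],-0.024],[[-0.3,-0.4,1.4],[0,0,2.5],-0.024],[[-0.3,-0.4,1.4],[0,0,2.5],-0.024]]'

```text
clock: 17.38
tcp_pos: [0.5939, -0.0174, 0.036]
orientation: [0.001, -0.205, 0.979, -0.0]
wrist_force: [4.1, -1.0, 4.5]
finger_gap: 0.0441
grip_force: 5.1
```

```bash
cat >> h.py <<'E'
def tq(n=6):
    t=[]
    for i in range(n): t.append(env.get_state()['ft_torque'][2]); env.read_camera('top')
    s=env.get_state()
    print('tz mean',np.mean(t).round(3),np.round(t,3),'clock',s['clock'],'tcp',s['tcp_pos'].round(4),'F',np.round(s['wrist_force'],1),'grip',s['grip_force'],s['finger_gap'],'j6',s['joint_pos'][5])
    q=s['orientation'];M=R.from_quat([q[1],q[2],q[3],q[0]]); print('F in tool',M.inv().apply(s['wrist_force']).round(1))
E
python3 - <<'E'
from h import *
tq()
E
```

```text
tz mean -0.068 [ 0.003 -0.063 -0.077 -0.11  -0.054 -0.109] clock 17.675 tcp [ 0.5939 -0.0174  0.036 ] F [ 4.9 -1.2  4.1] grip 5.1092154532670975 0.043898901950792636 j6 -0.5777963465176708
F in tool [-4.  -3.1 -4.1]
```

move_arm --targets '[[[-0.8,-0.6,0],[0,0,0.5],-0.024],[[-0.8,-0.6,0.5],[0,0,1.0],-0.024],[[-0.8,-0.6,0.8],[0,0,1.5],-0.024],[[-0.8,-0.6,0.8],[0,0,1.5],-0.024]]'

```text
clock: 18.18
tcp_pos: [0.5939, -0.0174, 0.0351]
orientation: [-0.0, -0.076, 0.997, -0.0]
wrist_force: [2.3, -0.9, 7.3]
finger_gap: 0.0438
grip_force: 5.2
```

```bash
python3 - <<'E'
from h import *
tq()
E
```

```text
tz mean -0.071 [-0.084 -0.082 -0.068 -0.045 -0.071 -0.073] clock 18.475 tcp [ 0.5939 -0.0174  0.0351] F [ 2.5 -1.5  6.6] grip 5.195850357413292 0.04357145036004497 j6 -0.31608289619159025
F in tool [-2.2 -1.8 -6.6]
```

move_arm --targets '[[[-0.4,-0.4,0],[0,0,0.5],-0.024],[[-0.4,-0.4,0],[0,0,1.0],-0.024],[[-0.4,-0.4,0.3],[0,0,1.5],-0.024],[[-0.4,-0.4,0.3],[0,0,1.5],-0.024]]'

```text
clock: 18.98
tcp_pos: [0.5926, -0.0173, 0.0336]
orientation: [-0.002, 0.054, 0.999, 0.0]
wrist_force: [-2.1, 0.0, 3.8]
finger_gap: 0.0438
grip_force: 5.2
```

```bash
python3 - <<'E'
from h import *
tq()
E
```

```text
tz mean 0.017 [-0.008  0.046 -0.011  0.049  0.004  0.019] clock 19.275 tcp [ 0.5926 -0.0172  0.0336] F [-5.1  0.7  2.6] grip 5.130344778299332 0.04420989598785108 j6 -0.05414810124005909
F in tool [ 5.2  0.1 -2.6]
```

move_arm --targets '[[[0.6,0,0],[0,0,0.25],-0.024],[[0.6,0,0.2],[0,0,0.5],-0.024],[[0.6,0,0.2],[0,0,0.5],-0.024]]'

```text
clock: 19.65
tcp_pos: [0.5941, -0.0174, 0.0337]
orientation: [-0.0, 0.099, 0.995, 0.0]
wrist_force: [0.0, 0.0, -2.2]
finger_gap: 0.0436
grip_force: 5.1
```

```bash
python3 - <<'E'
from h import *
tq()
p=snap('scene','s4.png')
i=p['pixels'][180:255,250:345,::-1];cv2.imwrite('pics/s4c.png',cv2.resize(i,None,fx=8,fy=8,interpolation=2))
E
```

```text
tz mean 0.049 [0.055 0.006 0.057 0.075 0.021 0.078] clock 19.95 tcp [ 0.5941 -0.0174  0.0337] F [ 1.2  0.3 -5.6] grip 5.136401206254959 0.0439665940601532 j6 0.03350275644353704
F in tool [-1.1  0.5  5.6]
```

View pics/s4c.png

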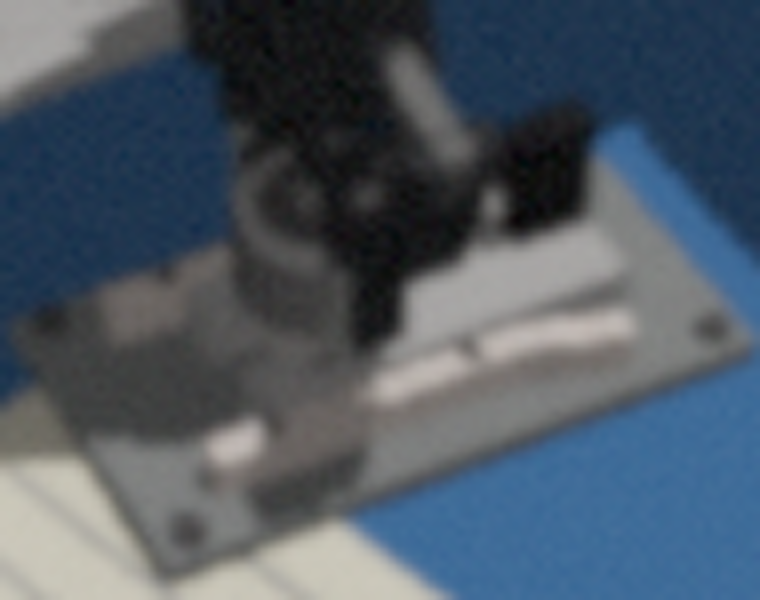

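The scene crop shows the collar just above the seated spacer with the finger alongside it at (380,290). Any gap is too small to resolve. Torque is climbing, so I'll continue in small steps with the light grip.

move_arm --targets '[[[0,0,0.2],[0,0,0.25],-0.025],[[0,0,0.5],[0,0,0.5],-0.025],[[0,0,0.5],[0,0,0.5],-0.025]]'

```text
clock: 20.38
tcp_pos: [0.5943, -0.0175, 0.034]
orientation: [0.0, 0.142, 0.99, 0.0]
wrist_force: [-0.6, 0.2, -1.1]
finger_gap: 0.0441
grip_force: 5.4
```

```bash
python3 - <<'E'
from h import *
tq()
E
```

```text
tz mean 0.047 [0.092 0.026 0.017 0.05  0.057 0.041] clock 20.675 tcp [ 0.5943 -0.0175  0.034 ] F [-0.6  0.1 -0.9] grip 5.496446639299393 0.043855470266763605 j6 0.12081828884573838
F in tool [ 0.6 -0.   0.9]
```

move_arm --targets '[[[0,0,0.2],[0,0,0.25],-0.025],[[0,0,0.3],[0,0,0.5],-0.025],[[0,0,0.3],[0,0,0.5],-0.025]]'

```text
clock: 21.05
tcp_pos: [0.5946, -0.0177, 0.0339]
orientation: [0.001, 0.185, 0.983, -0.0]
wrist_force: [-0.4, -0.1, 0.8]
finger_gap: 0.0436
grip_force: 5.6
```

```bash
python3 - <<'E'
from h import *
tq()
E
```

```text
tz mean 0.091 [0.12  0.069 0.075 0.104 0.117 0.059] clock 21.35 tcp [ 0.5946 -0.0177  0.0339] F [ 0.3 -1.2  2.1] grip 5.740745812654495 0.043521248207562584 j6 0.2081076230711195
F in tool [-0.7 -1.  -2.1]
```

move_arm --targets '[[[0,0,0.1],[0,0,0.15],-0.026],[[0,0,0.1],[0,0,0.3],-0.026],[[0,0,0.1],[0,0,0.3],-0.026]]'

```text
clock: 21.72
tcp_pos: [0.5944, -0.0176, 0.0336]
orientation: [0.0, 0.211, 0.977, 0.0]
wrist_force: [0.0, -1.4, 2.8]
finger_gap: 0.0441
grip_force: 5.0
```

```bash
python3 - <<'E'
from h import *
tq(10)
E
```

```text
tz mean 0.054 [0.012 0.022 0.102 0.04  0.062 0.11  0.06  0.086 0.038 0.002] clock 22.225 tcp [ 0.5944 -0.0176  0.0336] F [ 1.8 -2.1  5. ] grip 5.081043317914009 0.04380331367128026 j6 0.26081575451029737
F in tool [-2.5 -1.1 -5. ]
```

move_arm --targets '[[[0,0,0],[0,0,0.3],-0.026],[[0,0,0.1],[0,0,0.6],-0.026],[[0,0,0.1],[0,0,0.6],-0.026]]'

```text
clock: 22.6
tcp_pos: [0.5937, -0.0172, 0.0329]
orientation: [-0.0, 0.262, 0.965, 0.0]
wrist_force: [0.1, -1.4, 2.6]
finger_gap: 0.0438
grip_force: 5.1
```

```bash
python3 - <<'E'
from h import *
tq(8)
E
```

```text
tz mean 0.049 [ 0.046  0.077 -0.014  0.03   0.016  0.062  0.073  0.1  ] clock 23.0 tcp [ 0.5937 -0.0173  0.033 ] F [0.2 0.6 1.6] grip 4.950161576271057 0.043823851776510325 j6 0.3652905262332277
F in tool [ 0.1  0.6 -1.6]
```

move_arm --targets '[[[0,0,0],[0,0,0.3],-0.026],[[0,0,0.3],[0,0,0.6],-0.026],[[0,0,0.3],[0,0,0.6],-0.026]]'

```text
clock: 23.38
tcp_pos: [0.594, -0.0174, 0.0328]
orientation: [-0.0, 0.312, 0.95, 0.0]
wrist_force: [-0.3, -0.1, 0.2]
finger_gap: 0.0438
grip_force: 5.0
```

```bash
python3 - <<'E'
from h import *
tq(8)
E
```

```text
tz mean 0.069 [-0.033  0.019  0.054  0.068  0.149  0.071  0.119  0.104] clock 23.775 tcp [ 0.594  -0.0174  0.0328] F [-0.2  0.7 -0.5] grip 4.862794429063797 0.04386112866802159 j6 0.46999970233672844
F in tool [0.5 0.4 0.5]
```

move_arm --targets '[[[0,0,0],[0,0,0.3],-0.026],[[0,0,0.3],[0,0,0.6],-0.026],[[0,0,0.3],[0,0,0.6],-0.026]]'

```text
clock: 24.15
tcp_pos: [0.5942, -0.0176, 0.0327]
orientation: [0.0, 0.361, 0.933, -0.0]
wrist_force: [-0.6, -0.1, 0.1]
finger_gap: 0.0437
grip_force: 4.9
```

```bash
python3 - <<'E'
from h import *
tq(8)
E
```

```text
tz mean 0.082 [0.073 0.073 0.102 0.072 0.051 0.123 0.067 0.093] clock 24.55 tcp [ 0.5942 -0.0176  0.0327] F [ 0.5 -0.3  1.3] grip 4.946683198213577 0.04416619252134124 j6 0.5747114037569979
F in tool [-0.6  0.1 -1.3]
```

move_arm --targets '[[[0,0,0],[0,0,0.3],-0.026],[[0,0,0.3],[0,0,0.6],-0.026],[[0,0,0.3],[0,0,0.6],-0.026]]'

```text
clock: 24.92
tcp_pos: [0.5942, -0.0176, 0.0325]
orientation: [0.0, 0.409, 0.912, -0.0]
wrist_force: [-0.8, -1.7, 1.4]
finger_gap: 0.0438
grip_force: 5.0
```

```bash
python3 - <<'E'
from h import *
tq(8)
E
```

```text
tz mean 0.073 [0.042 0.048 0.077 0.069 0.069 0.107 0.098 0.073] clock 25.325 tcp [ 0.5942 -0.0176  0.0325] F [-0.8 -1.2  2.8] grip 5.111059695482254 0.043722926986408076 j6 0.6794601123257491
F in tool [-0.4 -1.3 -2.8]
```

```bash
python3 - <<'E'
from h import *
snap('wrist','wa.png'); snap('scene','sa.png')
E
```

move_arm --targets '[[[0,0,0],[0,0,0.3],-0.026],[[0,0,0.3],[0,0,0.6],-0.026],[[0,0,0.3],[0,0,0.6],-0.026]]'

```text
clock: 25.8
tcp_pos: [0.5941, -0.0175, 0.0321]
orientation: [-0.0, 0.457, 0.89, -0.0]
wrist_force: [0.4, -2.6, 2.3]
finger_gap: 0.044
grip_force: 5.2
```

```bash
python3 - <<'E'
from h import *
snap('wrist','wb.png'); snap('scene','sb.png'); tq(8)
a,b=[cv2.imread(f'pics/w{k}.png')[190:390,200:360] for k in 'ab']
c,d=[cv2.imread(f'pics/s{k}.png')[180:255,250:345] for k in 'ab']
top=np.hstack([cv2.resize(x,(400,400)) for x in (a,b)]); bot=np.hstack([cv2.resize(x[5:45,20:70],(250,200),interpolation=2) for x in (c,d)])
o=np.zeros((600,800,3),np.uint8);o[:400]=top;o[400:,:500]=bot;cv2.imwrite('pics/cmp.png',o)
E
```

```text
tz mean 0.073 [0.035 0.04  0.069 0.029 0.077 0.123 0.133 0.08 ] clock 26.3 tcp [ 0.5941 -0.0175  0.032 ] F [-0.5 -2.7  2.1] grip 5.171295627951622 0.043908521531447905 j6 0.7842456910393464
F in tool [-1.9 -2.  -2.1]
```

View pics/cmp.png

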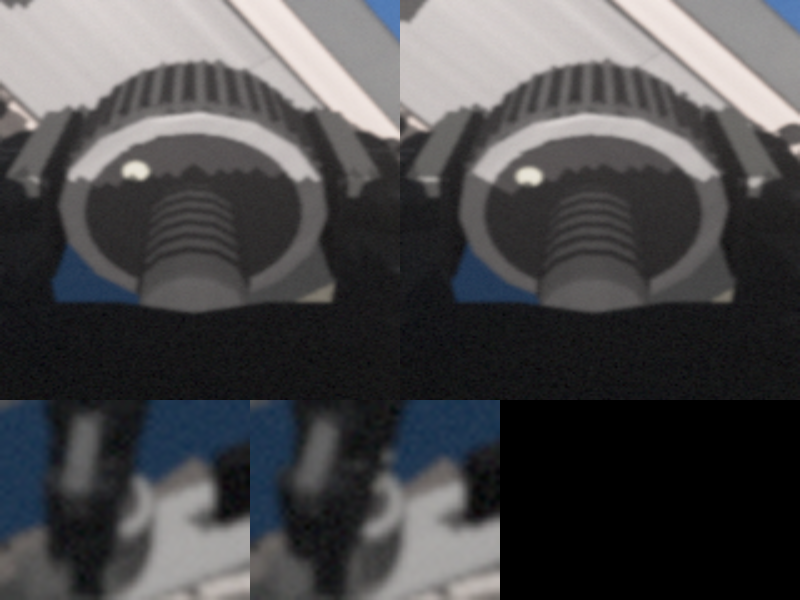

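The white dot on the collar moved from (135,171) to (129,177) in the tool's view, which is the whole 6° turn. So the light grip is slipping on a collar already against the spacer. Next I'll firm the grip slightly and read the torque.

```bash
cat >> h.py <<'E'
def dot(f):
    p=snap('wrist',f); i=p['pixels'].astype(int)[190:390,200:360]
    sub=i[60:100,30:130].min(2); m=(sub>190)
    n,l,s,c=cv2.connectedComponentsWithStats(m.astype(np.uint8))
    for k in range(1,n):
        if 6<s[k,4]<80 : print('dot',c[k]+[30,60],s[k,4])
E
python3 - <<'E'
from h import *
dot('wc.png');tq(20)
E
```

```text
dot [59.85526316 63.72368421] 76
dot [91.15909091 61.38636364] 44
dot [103.92857143  68.28571429] 14
dot [51.20930233 87.60465116] 43
tz mean 0.108 [0.058 0.084 0.153 0.126 0.08  0.14  0.143 0.078 0.088 0.084 0.08  0.162
 0.086 0.152 0.08  0.111 0.14  0.095 0.122 0.098] clock 27.35 tcp [ 0.5942 -0.0176  0.0321] F [-0.1 -3.1  2.5] grip 5.18950916826725 0.04364266569055362 j6 0.7844233166303025
F in tool [-2.5 -1.9 -2.5]
```

move_arm --targets '[[[0,0,0],[0,0,0],-0.023],[[0,0,0],[0,0,0],-0.023],[[0,0,0],[0,0,0.1],-0.023],[[0,0,0],[0,0,0.2],-0.023],[[0,0,0],[0,0,0.2],-0.023]]'

```text
clock: 27.98
tcp_pos: [0.5941, -0.0175, 0.032]
orientation: [-0.0, 0.472, 0.881, 0.0]
wrist_force: [-1.1, -3.2, 0.9]
finger_gap: 0.0433
grip_force: 6.1
```

```bash
python3 - <<'E'
from h import *
dot('wd.png');tq(20)
E
```

```text
dot [88.975 61.075] 40
dot [103.42105263  68.78947368] 19
dot [50.6        88.02222222] 45
tz mean 0.126 [0.136 0.114 0.127 0.138 0.149 0.208 0.133 0.142 0.124 0.082 0.143 0.059
 0.119 0.127 0.122 0.113 0.11  0.092 0.142 0.142] clock 29.025 tcp [ 0.5941 -0.0175  0.032 ] F [-0.6 -3.3 -0.4] grip 6.171229854226112 0.04394325144745901 j6 0.8193316556311055
F in tool [-2.4 -2.3  0.4]
```

Settled torque is about 0.11–0.13 N m, which means roughly 8–10 N of clamping, with the light grip slipping as intended. Releasing.

move_arm --targets '[[[0,0,0],[0,0,0],-0.15],[[0,0,0],[0,0,0],-0.45],[[0,0,0],[0,0,0],-0.45],[[0,0,-30],[0,0,0],-0.45],[[0,0,-70],[0,0,0],-0.45]]'

```text
clock: 29.65
tcp_pos: [0.5931, -0.0171, 0.1016]
orientation: [-0.001, 0.472, 0.881, -0.0]
wrist_force: [0.6, -0.0, 0.4]
finger_gap: 0.0616
grip_force: 0.0
```

move_arm --targets '[[[0,0,-40],[0,0,0],-0.45],[[0,0,-90],[0,0,0],-0.45],[[0,0,-90],[0,0,0],-0.45],[[0,0,-90],[0,0,0],-0.45]]'

```text
clock: 30.15
tcp_pos: [0.5941, -0.0173, 0.1918]
orientation: [-0.0, 0.472, 0.881, 0.0]
wrist_force: [0.1, 0.6, -1.2]
finger_gap: 0.0619
grip_force: 0.0
```

```bash
python3 - <<'E'
from h import *
s=st();p=snap('scene','sf.png')
i=p['pixels'][150:300,210:400,::-1];cv2.imwrite('pics/sfc.png',cv2.resize(i,None,fx=4,fy=4,interpolation=2))
E
```

```text
clock 30.15
joint_pos [-1.644e-01  3.638e-01  2.100e-02  1.228e+00  3.000e-04  8.193e-01]
tcp_pos [ 0.5941 -0.0173  0.1918]
orientation [-0.000e+00  4.722e-01  8.815e-01  2.000e-04]
wrist_force [ 0.0799  0.5908 -1.1783]
ft_torque [0.0375 0.0161 0.0108]
finger_gap 0.0619
grip_force 0.0
```

View pics/sfc.png

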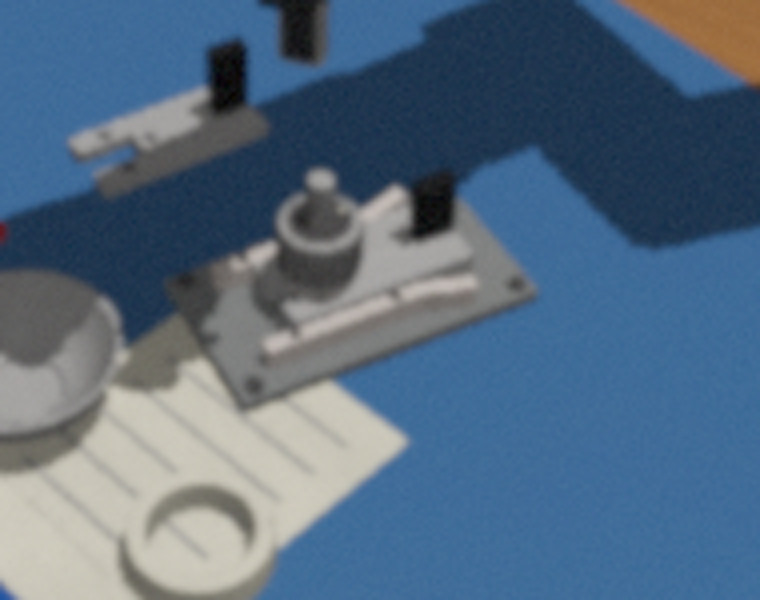

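The final view shows the collar at (318,240) sitting down on the home spacer, the tab upright at (433,205), the hand clear and the bystanders in place.

```bash
python3 -c "
from workcell import env
print(env.hand_in())"
```

```text
the job is handed in; nothing more can be done
None
```

I handed the job in at about 30 s: the thick spacer is home around the rod, the collar is clamped at about 8–10 N (estimated from wrist torque), and the arm is clear; the hand-in returned no verdict.

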